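Unbolt the objective case and lift off its sliding lid

ROBOT

A 6-joint arm with a two-finger parallel gripper is mounted at the origin on the work surface. World frame = base frame: x ahead of the robot, y to its left, z up, the work surface at z = 0. Lengths are in m, angles in rad, forces in N, time in s.
With the tool pointing down it reaches from about 0.425 to 0.95 m from the base axis. Payload 3.5 kg.
Tool frame: the origin (TCP) lies midway between the tips of the shut fingers; the grasp point (between the pads) lies bot.grip_depth behind it (bot.grip_depth is the distance from the TCP to the grasp point, in m); z points along the fingers, y is the direction in which the jaws open and shut (so a half turn about z gives the same grasp; the last joint's range is limited). The gripper opens to 85 mm and grips with 20 to 120 N. Pads are 22 mm wide; open, the fingers measure 114 mm over their backs; the gripper's body (76 mm by 85 mm) begins 54 mm behind the grasp point. The pads swing forward as they close: fully open they stand 13 mm farther back than shut.
Start: joints at [-1.406, 0.286, 1.577, -0, 1.279, -0.15], TCP at [0.209, -0.642, 0.231] pointing down, gripper open.
Joint ranges: [-2.77, 2.77], [-0.9, 2.22], [0.21, 2.48], [-1.53, 4.67], [0.24, 2.81], [-2.84, 2.84]. Speed limits (rad/s): [2.79, 2.79, 3.14, 3.14, 3.14, 3.14].

INTERFACE

Orientations are given as a rotation vector (axis times angle).
In Python, from station import bot gives the robot as it stands.
- The arm moves only by the tool apply_moves, never from a script. Its argument "plan" is a list that holds one entry, the list of rows, each a list of 5 numbers: the shift along the tool's x, y, z in mm, then the turn about the tool's z in rad, then the finger opening in mm, from 0 to 85.4. A call has 1 to 10 rows; each row shifts and turns the commanded pose from where the row before left it, along the tool's axes as they then stand; what a row does not reach is not made up. A row lasts 1/12 s, in which the tool goes at most 41.7 mm and 7.16 degrees, less where a joint would pass 70% of its speed; a pose out of reach is approached as far as the arm can. A call with a gripper value outside its range is refused whole. The fingers move at their own pace and stop on an object; "grip_force" is the grip in N (left out, the last holds). Time passes only in rows, so rows that do not move let the fingers close. It gives the time, the measured TCP pose, the force and the opening at its end, in the units of the state.
- bot.observe(): the state, without advancing time (a new reading comes with each control period).
- bot.camera(name): name is "scene" or "top" or "wrist"; returns (picture, depth): 400x640x3 uint8, red, green, blue; 400x640 float32, m along the optical axis (not along the pixel's ray), 0 where there is no reading.
- bot.get_calibration(name): a dict with "mtx" (3x3 intrinsics, pixels), "dist" ([k1, k2, p1, p2, k3] as OpenCV has them; the pictures are not rectified), "camera_from_world" (4x4, takes a point from world to camera coordinates). Camera axes: x right, y up, looking along -z (the intrinsics and any distortion apply to the point x, -y, -z); pixel columns grow to the right and rows downward; lengths in m; the calibration is good to about 2 mm. A picture is of the moment at which its call begins: read the wrist's pose just before it. get_calibration takes no time and is no camera call; for the wrist camera it gives the pose at the moment of the call.
- bot.close_job(): hands the job in, once; it reports no verdict.
Trained networks look in the newest picture that a camera, given by its name, has taken for a name from the list of things; names that differ only in an ending like _2 or _b are one class to them, and where a whole thing is asked for, a point or a joint stands for the part that bears it (a point fixed in the world has none). Each returns a list of dicts, best first, with "conf" (0 to 1); they miss things now and then, are a little off and sometimes report something else, mostly with a low value. They report only what shows in the picture. A call takes as long as a camera call. They do not tell look-alikes from the thing itself.
- bot.recognise(target, camera): "rect" ([centre column, centre row, width, height] in pixels, round what is visible of it).
- bot.place_of(target, camera): "xy" ([column, row] in pixels: a listed point, or the origin of a listed thing).
The state is a dict: "time_s": time; "q": joint angles; "joint_vel": joint speeds; "tau": joint torques, N m; "position": TCP position; "tool_rot": TCP orientation; "force": force on the tool from outside, world axes, zero at the start; "moment": the same for the moment, N m; "opening": finger opening in m.
Only numpy, scipy, OpenCV 4.12 (cv2) and the standard library are available. Lean on these libraries where they do the work, as an engineer would, in place of code of your own. Each camera call takes 0.05 s, during which the arm holds its last target. There are 200 camera calls.

TASK

Open the blue objective case: tip the bolt's red handle up out of its notch, slide the bolt all the way back off the lid and drop the handle into the rear notch. Then raise the lid's bolt end over the end lip, slide the lid out of its grooves, and lay it gently, handle up, squarely in the middle of the blue mat, lengthwise like the mat. Leave everything else on the bench where it stands.

Things in the scene. Friction and masses are not known exactly. Their poses are not given: they have to be found in the camera images.
- case: Blue open-topped case fixed to the bench, bolt housing beside it. Origin: centre of underside. Box 120 (x) x 168 (y) mm, walls 4 mm. Lid lies on ledges (z 42) and leaves at the +y end. Side walls 47 high; for y -84 to -30 they rise to 57 with keeper rails (|x| over 46, underside z 53) over the lid: it can tilt up to 0.11 rad, +y end up, and lifts free only once slid 50 mm to +y.
- end_lip (a point): Middle of the top edge of the case's +y end wall, the lip the lid must pass: 4 mm thick, full width, at (0, 82, 50) mm in the case frame; 8 mm above the ledges, 3 mm above the lid's top.
- lock_notch (a point): Floor of the locking notch in the front (+y) rail, at (88, 89, 59) mm in the case frame, 14 mm wide along x. Both rails stand along the rod to z = 73.5: front rail y 87 to 91, back rail y 55 to 59, x 75 to 135. Housing on a grey pedestal x 61 to 141, y 52 to 94, z to 48.5.
- rear_notch (a point): Floor of the rear notch in the front rail, at (126.5, 89, 59) mm in the case frame, 18 mm wide along x (117.5 to 135.5). It ends at the rear rod bracket, where the arm stops (bolt origin at x = 132 in the case frame). Brackets: x 71 to 75 and 135.5 to 139.5, top z = 64.
- bolt: Loose steel bolt, captive: rod 10 mm dia., 120 long (x -64 to 56), 0.12 kg, greased, no spring; slides along and turns about its x, 1.5 mm play. Origin on the rod axis at the arm; at the start about (88, 70, 53.5) mm in the case frame, rod end over the lid. Arm 7 mm thick, 42 long to the knob centre, toward +y, 30 deg up in the bolt frame. Bolt z is vertical with the handle in a notch; arm upright = 60 deg turn about +x.
- bolt_knob (a point): Centre of the red ball knob, 18 mm dia., on the arm's end. In a notch it is 36 mm to +y of the rod axis, 21 above it; gravity drops it there. Tipped up past vertical it leans on the back rail, about 25 deg past upright (z about 92), and stays; then it can be pushed freely along +x, and over the rear notch tipped back to +y, where it falls in.
- lid: Loose orange plate 109 (x) x 156 (y) x 5 mm, 0.2 kg; origin at the centre of its underside; about 2 mm play in the case, same axes. Black handle bar on its middle: 14 mm wide (x), 50 long (y), from 17 to 35 mm above the lid's underside, on two posts 10 (x) x 12 mm.
- lid_handle (a point): Centre of the lid's handle bar, 26 mm above the lid's underside, over its centre of mass.
- mat: Blue mat fixed to the bench, 150 (x) x 210 (y) x 4 mm thick; origin at the centre of its underside.
- saline_bottle: Bystander: bottle 48 mm diameter, 110 mm high, beside the bolt housing; origin at the centre of its underside.
- dish: Bystander: low glass dish 60 mm diameter, 16 mm high, between case and mat; origin under its centre.
- beaker: Bystander: green glass beaker 56 mm diameter, 70 mm high; origin under its centre.
- optical_post: Bystander: steel post 13 mm diameter, 95 mm high on a 48 mm disc; origin under its centre.
- reagent_jar: Bystander: amber jar 48 mm diameter, 60 mm high; origin under its centre.
- lens_can: Bystander: black can 36 mm diameter, 45 mm high; origin under its centre.
- screwdriver: Bystander: screwdriver 160 mm long lying along its x; origin under its centre.
Mind the look-alikes: they are no part of the job. What is shaped like the bolt but orange or purple is not meant.

How it is judged:
By the outcome, as a careful person would: the job done as asked, in the order asked, and still so for the second after the job is handed in, with the robot touching nothing.
It also fails if it takes over 64 s, if anything falls off the work surface, if the arm or the gripper's body presses on something with over 40 N, if the wrist force passes 120 N, or if a joint passes its speed limit or range.

## Working session

There is one attempt and no reset: what is moved stays moved. The work goes in short steps, Python scripts to look and compute and a tool call to move; the robot and the scene stay as the last step left them, time stands still between calls to the robot, and variables do not carry over. Pictures are saved under pics/ and viewed, about 8 in all and at most 12, crops included, and the job is handed in when it is done.

Besides the shell and the picture viewer there is one more tool, called after ">>>" by a JSON object that holds its "method" and its "body", one argument or row to a line. apply_moves: Moves the arm, as the interface text tells. Its arguments: {"type":"object","properties":{"plan":{"type":"array"},"grip_force":{"type":"number"}},"required":["plan"]}

```bash
ls; mkdir -p pics; cat > h.py <<'E'
import numpy as np,cv2
from station import bot
def world(name,uv,depth=None,z=None):
    """pixel -> world point, by depth along axis or intersecting plane z"""
    c=bot.get_calibration(name);T=np.linalg.inv(np.array(c["camera_from_world"]))
    p=cv2.undistortPoints(np.array([[uv]],float),np.array(c["mtx"]),np.array(c["dist"]))[0,0]
    d=T[:3,:3]@np.array([p[0],-p[1],-1]);o=T[:3,3]
    s=depth if z is None else (z-o[2])/d[2]
    return o+s*d
def pix(name,P):
    c=bot.get_calibration(name);M=np.array(c["camera_from_world"])
    q=(M[:3,:3]@np.array(P,float).reshape(-1,3).T).T+M[:3,3]
    q=q*[1,-1,-1]
    return cv2.projectPoints(q,np.zeros(3),np.zeros(3),np.array(c["mtx"]),np.array(c["dist"]))[0][:,0]
def save(name,f,crop=None,scale=1):
    im,d=bot.camera(name);o=im[:,:,::-1]
    if crop: o=o[crop[1]:crop[3],crop[0]:crop[2]]
    cv2.imwrite("pics/"+f,cv2.resize(o,None,fx=scale,fy=scale));return im,d
E
python3 - <<'E'
from h import *
ims=[]
for n in ["top","scene"]:
    im,d=save(n,n+"0.png");np.savez("/tmp/"+n,im=im,d=d)
    print(n,np.linalg.inv(np.array(bot.get_calibration(n)["camera_from_world"])).round(3).tolist())
    for t in ["case","end_lip","lock_notch","rear_notch","bolt","bolt_knob","lid","lid_handle","mat","saline_bottle","dish"]:
        for r in bot.place_of(t,n)[:3]:
            u=r["xy"];i=int(np.clip(u[1],0,399)),int(np.clip(u[0],0,639))
            print(n,t,round(r["conf"],2),np.round(u,1),world(n,u,d[i]).round(3))
print(bot.observe(),bot.grip_depth)
E
```

```text
pics
top [[-0.005, 0.983, -0.183, 0.335], [-1.0, 0.0, 0.027, 0.077], [0.027, 0.183, 0.983, 0.98], [0.0, 0.0, 0.0, 1.0]]
top case 0.4 [474.6 220.5] [ 0.46  -0.359  0.012]
top end_lip 0.73 [337.8 197.1] [0.525 0.002 0.001]
top lock_notch 0.7 [340.1 200.7] [ 0.51  -0.001  0.028]
top lock_notch 0.56 [341.4 164. ] [ 0.618 -0.009 -0.002]
top rear_notch 0.9 [345.9 147.5] [ 0.649 -0.017  0.046]
top bolt 0.65 [349.  167.7] [ 0.591 -0.023  0.056]
top bolt 0.61 [441.3 160.2] [ 0.629 -0.285  0.   ]
top bolt 0.6 [391.2 114.6] [ 0.759 -0.15   0.007]
top bolt_knob 0.55 [453.  171.6] [ 0.592 -0.308  0.017]
top bolt_knob 0.53 [409.1 120.9] [ 0.736 -0.196  0.017]
top bolt_knob 0.49 [337.4 162. ] [0.6   0.008 0.08 ]
top lid 0.97 [371.8 207.7] [ 0.489 -0.08   0.048]
top lid_handle 0.8 [371.8 203. ] [ 0.495 -0.075  0.079]
top mat 0.79 [241.5 203.9] [0.506 0.258 0.005]
top saline_bottle 0.61 [390.1 166.1] [ 0.594 -0.128  0.065]
top saline_bottle 0.37 [341.2 166.3] [ 0.6   -0.005  0.038]
top dish 0.87 [314.2 201.8] [0.511 0.066 0.005]
scene [[0.357, -0.59, 0.724, 1.632], [0.934, 0.212, -0.287, -0.346], [0.
[... 971 characters left out ...]
[0.544 0.071 0.015]
{'time_s': 1.2, 'q': array([-1.40599722e+00,  2.86282356e-01,  1.57669231e+00, -9.90278257e-06,
        1.27860627e+00, -1.50014989e-01]), 'joint_vel': array([-3.34750909e-05, -6.16939428e-04,  4.85928764e-04, -2.14671710e-04,
       -9.70787913e-05,  3.18162716e-04]), 'tau': array([ 2.79235601e-04, -4.05967820e+01, -2.92938423e+01, -1.10579704e-04,
        6.93581533e-04,  1.82628973e-06]), 'position': array([ 0.20902099, -0.64180873,  0.23134081]), 'tool_rot': array([ 3.10274102e+00,  4.92471861e-01, -1.47594625e-05]), 'force': array([-0.06534351, -0.00135383, -0.10894395]), 'moment': array([-0.01682524,  0.01182743,  0.02963147]), 'opening': 0.08520246941247417} 0.0187
```

```bash
python3 -c "
import cv2,numpy as np
a=cv2.imread('pics/top0.png');cv2.imwrite('pics/t.png',cv2.resize(a,(800,500)))"
```

```text
(no output)
```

View pics/t.png

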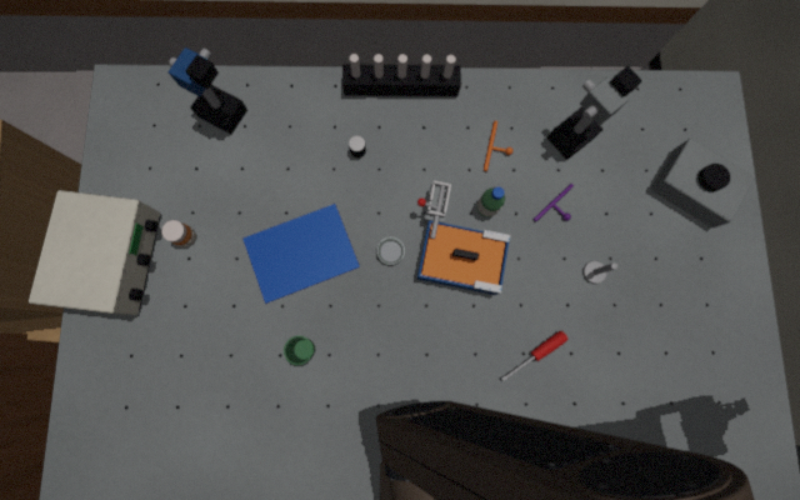

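View pics/scene0.png

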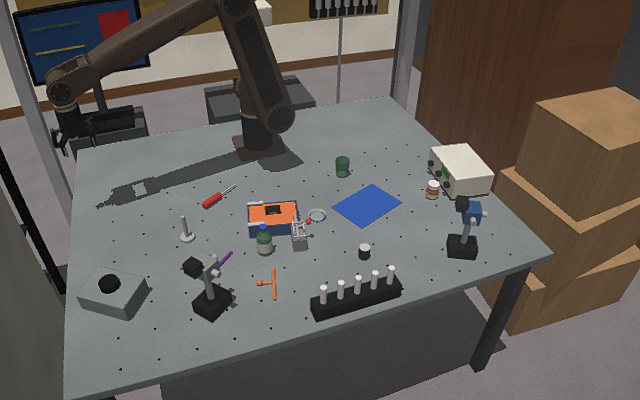

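The scene matches the list. The case with the orange lid is at about (0.49, -0.08), with its +y axis towards the mat, and the red-knobbed bolt is at top px (422,203). The mat is at (0.51, 0.26), yawed about +0.35. The orange and purple bolts are decoys. I'll move the wrist camera over the case.

>>> {"method": "apply_moves", "body": {
  "plan": [
    [[29,-28,-6,0,85],[29,-28,-6,0,85],[29,-28,-6,0,85],[29,-28,-6,0,85],[29,-28,-6,0,85],[29,-28,-6,0,85],[29,-28,-6,0,85],[29,-28,-6,0,85],[29,-28,-6,0,85],[29,-28,-6,0,85]]
  ]
}}

```text
time_s: 2.03
position: [0.3986, -0.284, 0.292]
tool_rot: [3.102, 0.492, 0.001]
force: [0.9, -0.3, 0.4]
opening: 0.085
```

>>> {"method": "apply_moves", "body": {
  "plan": [
    [[29,-28,-6,0,60],[29,-28,-6,0,60],[29,-28,-6,0,60],[29,-28,-6,0,50],[29,-28,-6,0,50],[29,-28,-6,0,50],[29,-28,-6,-0.12,50],[0,0,0,-0.12,50],[0,0,0,-0.12,50],[0,0,0,-0.12,50]]
  ]
}}

```text
time_s: 2.87
position: [0.5307, -0.0354, 0.3335]
tool_rot: [2.891, 1.228, 0.0]
force: [-0.5, -0.0, 0.0]
opening: 0.0503
```

>>> {"method": "apply_moves", "body": {
  "plan": [
    [[0,0,0,-0.12,40],[0,0,0,-0.12,40],[0,0,0,-0.12,40],[0,0,0,-0.12,40],[0,0,0,-0.126,40],[0,0,0,0,40]]
  ]
}}

```text
time_s: 3.37
position: [0.5304, -0.0365, 0.3334]
tool_rot: [2.401, 2.026, 0.0]
force: [0.5, 0.4, -0.1]
opening: 0.0398
```

```bash
python3 - <<'E'
from h import *
im,d=save("wrist","w1.png");np.savez("/tmp/w1",im=im,d=d)
print(np.array(bot.get_calibration("wrist")["camera_from_world"]).round(3).tolist())
for t in ["case","end_lip","lock_notch","rear_notch","bolt","bolt_knob","lid","lid_handle","mat"]:
    for r in bot.place_of(t,"wrist")[:2]:
        u=r["xy"];i=int(np.clip(u[1],0,399)),int(np.clip(u[0],0,639))
        print(t,round(r["conf"],2),np.round(u,1),world("wrist",u,d[i]).round(4))
s=bot.observe();print(s["time_s"],s["position"],s["tool_rot"],s["q"])
E
```

```text
[[0.985, -0.173, -0.001, -0.527], [0.165, 0.94, -0.298, 0.016], [0.053, 0.294, 0.955, -0.494], [0.0, 0.0, 0.0, 1.0]]
end_lip 0.96 [298.3 121.2] [0.5119 0.0084 0.0502]
end_lip 0.62 [374.  108.4] [0.6002 0.0099 0.081 ]
lock_notch 0.56 [374.7 120.8] [ 0.6013 -0.0054  0.0667]
rear_notch 0.59 [404.2 120.8] [ 0.6372 -0.0121  0.0589]
bolt 0.62 [372.1 135.5] [ 0.5971 -0.023   0.0582]
bolt_knob 0.88 [377.6 107.1] [0.6044 0.0107 0.0805]
bolt_knob 0.86 [477.1 228.6] [ 0.7372 -0.1888  0.016 ]
lid_handle 0.97 [301.1 191.1] [ 0.5015 -0.0717  0.0777]
3.8667 [ 0.53040678 -0.03655885  0.33333448] [-2.40348174e+00 -2.02307430e+00  1.02830791e-05] [-2.59756030e-01 -9.56508775e-02  1.80352904e+00 -7.74427715e-07
  1.43372480e+00 -8.83020485e-02]
```

View pics/w1.png

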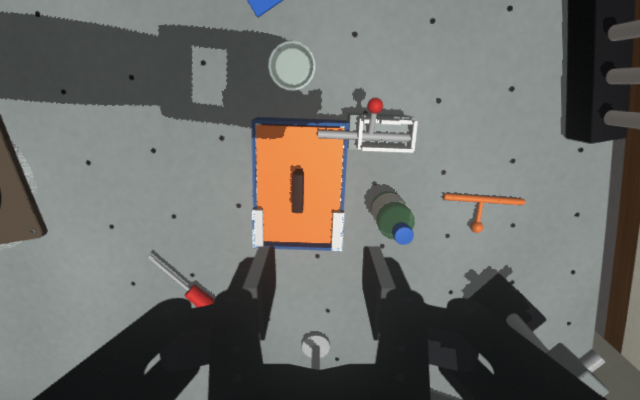

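The wrist view is aligned with the case: lip (298,121), red knob (376,106), lid handle (298,191), and the dish (292,66) beyond the lip. I'll refine with colour masks.

```bash
cat >> h.py <<'E'
def mask(im,lo,hi):
    return cv2.inRange(cv2.cvtColor(im,cv2.COLOR_RGB2HSV),np.array(lo),np.array(hi))
def biggest(m,near=None):
    n,l,s,c=cv2.connectedComponentsWithStats(m)
    k=[i for i in range(1,n) if s[i,4]>15]
    if near is None: j=max(k,key=lambda i:s[i,4])
    else: j=min(k,key=lambda i:np.hypot(*(c[i]-near)))
    return (l==j).astype(np.uint8),c[j],s[j]
def rectw(name,m,z):
    cs,_=cv2.findContours(m,cv2.RETR_EXTERNAL,cv2.CHAIN_APPROX_NONE)
    p=max(cs,key=cv2.contourArea)[:,0]
    w=np.array([world(name,q,z=z)[:2] for q in p])*1000
    h=cv2.minAreaRect(w.astype(np.float32));return h
E
python3 - <<'E'
from h import *
a=np.load("/tmp/w1.npz");im,d=a["im"],a["d"]
for nm,lo,hi,near,z in [("lid",(5,150,120),(20,255,255),(298,160),.047),("case",(100,120,40),(125,255,255),(300,120),.049)]:
    m,c,s=biggest(mask(im,lo,hi),near);print(nm,c,s,rectw("wrist",m,z))
m=(d>0)&(d<1);
k=mask(im,(0,150,60),(4,255,255))|mask(im,(174,150,60),(180,255,255))
m,c,s=biggest(k,(376,106));print("knob",c,s,world("wrist",c,z=.0745))
ys,xs=np.where(m>0);dd=d[ys,xs];print("knob depth top",np.percentile(dd,[5,50]),world("wrist",c,dd.min()))
h=((im.max(2)<60)).astype(np.uint8);h[:,:270]=0;h[:,330:]=0;h[:150]=0;h[230:]=0
m,c,s=biggest(h,(298,191));print("handle",c,s,rectw("wrist",m,.077))
ys,xs=np.where(m>0)
P=np.array([world("wrist",(x,y),d[y,x]) for x,y in zip(xs,ys)]);P=P[abs(P[:,2]-.077)<.004]
print("handle pts",P.mean(0),cv2.minAreaRect((P[:,:2]*1000).astype(np.float32)))
a=np.load("/tmp/top.npz");im=a["im"]
m,c,s=biggest(mask(im,(100,150,60),(125,255,255)));print("mat",c,s,rectw("top",m,.004))
E
```

```text
lid [297.76168947 182.1815586 ] [ 257  126   87  117 8405] ((496.1595458984375, -74.1356430053711), (155.65902709960938, 107.68036651611328), 78.22308349609375)
case [330.96  124.112] [307 122  42   8 125] ((546.12255859375, -2.4270753860473633), (7.36672306060791, 50.3659553527832), 77.39818572998047)
knob [374.70121951 105.53658537] [368  99  14  14 164] [0.60225114 0.0125557  0.0745    ]
knob depth top [0.38015442 0.38262258] [0.54282979 0.03915336 0.47574753]Traceback (most recent call last):
  File "<stdin>", line 10, in <module>
  File "h.py", line 25, in biggest
    else: j=min(k,key=lambda i:np.hypot(*(c[i]-near)))
            ~~~^^^^^^^^^^^^^^^^^^^^^^^^^^^^^^^^^^^^^^^
ValueError: min() iterable argument is empty
```

>>> {"method": "apply_moves", "body": {
  "plan": [
    [[0,0,0,0.03,40],[20,20,24,0,40],[20,20,24,0,40],[20,20,24,0,40],[2.5,0.6,40,0,40],[0,0,40,0,40],[0,0,30,0,40],[0,0,15,0,40],[0,0,0,0,40]]
  ]
}}

```text
time_s: 4.62
position: [0.5988, 0.0132, 0.1305]
tool_rot: [-2.427, -1.982, 0.011]
force: [-0.9, -0.1, -0.2]
opening: 0.0398
```

```bash
python3 - <<'E'
from h import *
im,d=save("wrist","w2.png")
k=mask(im,(0,150,60),(4,255,255))|mask(im,(174,150,60),(180,255,255))
m,c,s=biggest(k);print("knob",c,s,world("wrist",c,z=.0745))
s=bot.observe();print(s["time_s"],s["position"],s["tool_rot"],pix("wrist",s["position"]))
for r in bot.place_of("bolt_knob","wrist")[:2]: print(r,world("wrist",r["xy"],z=.0745))
ap=cv2.minEnclosingCircle(max(cv2.findContours(m,0,2)[0],key=len))
print(ap, world("wrist",ap[0],z=.0745))
E
```

```text
knob [327.3639576  218.57597173] [315 205  26  27 566] [0.60474243 0.01182783 0.0745    ]
4.6667 [0.60070074 0.01287755 0.1337517 ] [-2.43020878 -1.98458159  0.00559764] [[320.60856748 263.74948866]]
{'xy': [326.5, 217.2], 'conf': 0.58} [0.60616136 0.01156993 0.0745    ]
((327.15447998046875, 218.6629180908203), 13.78709602355957) [0.60637689 0.01051317 0.0745    ]
```

View pics/w2.png

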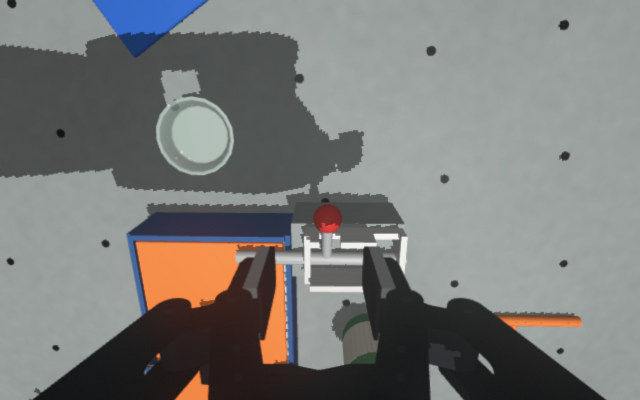

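>>> {"method": "apply_moves", "body": {
  "plan": [
    [[0,3,25,0,40],[0,0,25,0,40],[0,0,15,0,40],[0,0,5,0,40],[0,0,0,0,40],[0,0,0,0,40]]
  ]
}}

```text
time_s: 5.22
position: [0.6068, 0.0117, 0.0686]
tool_rot: [2.431, 1.985, 0.004]
force: [0.3, -0.0, 0.0]
opening: 0.04
```

>>> {"method": "apply_moves", "body": {
  "grip_force": 30,
  "plan": [
    [[0,0,0,0,10],[0,0,0,0,10],[0,0,0,0,10],[0,0,0,0,10],[0,0,0,0,10],[0,0,0,0,10]]
  ]
}}

```text
time_s: 5.72
position: [0.6063, 0.0119, 0.0674]
tool_rot: [2.432, 1.986, 0.003]
force: [0.7, -0.3, 3.2]
opening: 0.015
```

```bash
python3 - <<'E'
from h import *
im,d=save("wrist","w3.png")
s=bot.observe();print(s["time_s"],s["position"],s["tool_rot"],s["force"],s["opening"])
E
```

```text
5.7667 [0.60623257 0.01197209 0.06736662] [2.43166709 1.98631379 0.00300891] [1.25517134 0.88692649 3.76478715] 0.015570915146075132
```

View pics/w3.png

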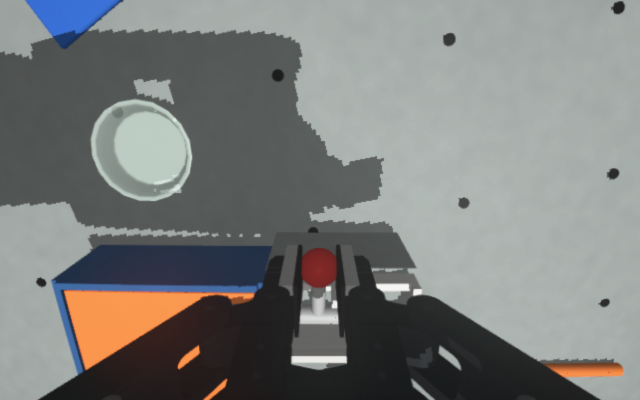

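Opening 15.5 mm with an upward force suggests the pads are pinching the ball above its centre. I'll open a little, go lower and regrip.

>>> {"method": "apply_moves", "body": {
  "grip_force": 30,
  "plan": [
    [[0,0,0,0,30],[0,0,0,0,30],[0,0,4,0,30],[0,0,4,0,30],[0,0,0,0,30],[0,0,0,0,10],[0,0,0,0,10],[0,0,0,0,10],[0,0,0,0,10]]
  ]
}}

```text
time_s: 6.52
position: [0.605, 0.0119, 0.0582]
tool_rot: [-2.433, -1.987, 0.001]
force: [-0.6, 0.2, -1.2]
opening: 0.0152
```

```bash
python3 - <<'E'
from h import *
im,d=save("wrist","w4.png",(220,180,420,380),4)
s=bot.observe();p=s["position"];print(p,s["opening"],s["force"])
v=np.array([.199,.98,0])
for o in (-.011,0,.011): print(o,pix("wrist",p+v*o),pix("wrist",p+v*o+[0,0,.0187]))
k=mask(im,(0,150,60),(4,255,255))|mask(im,(174,150,60),(180,255,255))
m,c,st=biggest(k);print(c,st,world("wrist",c,z=.0745),d[int(c[1]),int(c[0])],world("wrist",c,d[int(c[1]),int(c[0])]))
for u in [(300,280),(300,300),(292,260),(345,260),(336,300)]: print(u,d[u[1],u[0]],world("wrist",u,d[u[1],u[0]]))
E
```

```text
[0.60504405 0.01196846 0.05818761] 0.015591350840682906 [-0.20348778 -0.69481964 -1.22863474]
-0.011 [[320.60417077 284.50149323]] [[320.77069261 308.29263902]]
0 [[320.61830036 263.76141198]] [[320.79160097 285.59347277]]
0.011 [[320.63234842 242.07408457]] [[320.8126268 261.6952547]]
[318.49695586 280.28234399] [ 300  260   38   42 1314] [0.60432563 0.01319831 0.0745    ] 0.13535607 [0.60514392 0.01713246 0.08119952]
(300, 280) 0.14072052 [0.59713651 0.01597986 0.07644446]
(300, 300) 0.14410613 [0.59496441 0.0063324  0.07598763]
(292, 260) 0.13791624 [0.59597998 0.02560392 0.07651251]
(345, 260) 0.13870999 [0.61686564 0.02095465 0.07576587]
(336, 300) 0.1573434 [ 0.60892732 -0.00441797  0.06451351]
```

View pics/w4.png

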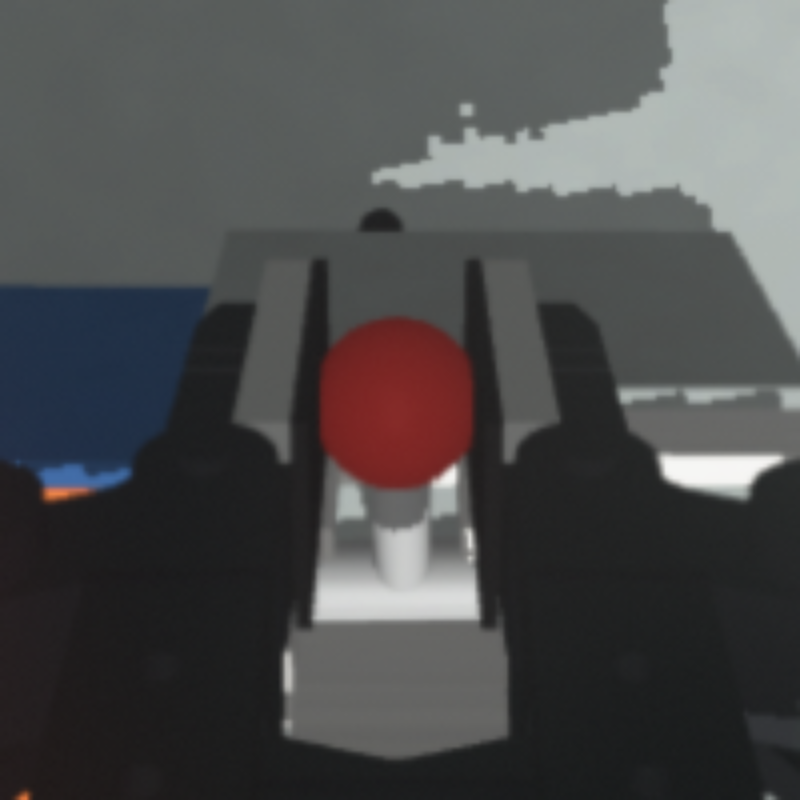

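The ball sits centred between the soft pads, so the grip is good. I'll regrip 9 mm higher so the fingertips clear the rails while tipping.

>>> {"method": "apply_moves", "body": {
  "grip_force": 40,
  "plan": [
    [[0,0,0,0,28],[0,0,0,0,28],[0,0,-5,0,28],[0,0,-4,0,28],[0,0,0,0,28],[0,0,0,0,10],[0,0,0,0,10],[0,0,0,0,10],[0,0,0,0,10],[0,0,0,0,10]]
  ]
}}

```text
time_s: 7.4
position: [0.6055, 0.012, 0.0676]
tool_rot: [2.433, 1.987, 0.001]
force: [0.6, 0.6, 1.1]
opening: 0.0147
```

>>> {"method": "apply_moves", "body": {
  "plan": [
    [[-2.4,0,-3.7,0,10],[-2.8,0,-3.4,0,10],[-3.1,0,-3.1,0,10],[-3.4,0,-2.8,0,10],[-3.7,0,-2.4,0,10],[0,0,0,0,10]]
  ]
}}

```text
time_s: 7.9
position: [0.6013, -0.0039, 0.0824]
tool_rot: [-2.433, -1.987, 0.003]
force: [1.0, 0.6, -2.8]
opening: 0.0146
```

Still held, with low forces. I'll continue to just past upright.

>>> {"method": "apply_moves", "body": {
  "plan": [
    [[-3.9,0,-2.0,0,10],[-4.1,0,-1.5,0,10],[-4.3,0,-1.2,0,10],[-4.3,0,-0.7,0,10],[-4.4,0,-0.2,0,10],[-4.4,0,0.2,0,10],[0,0,0,0,10],[0,0,0,0,10]]
  ]
}}

```text
time_s: 8.57
position: [0.598, -0.0289, 0.0894]
tool_rot: [2.432, 1.985, 0.002]
force: [0.5, 0.4, 0.0]
opening: 0.0099
```

```bash
python3 - <<'E'
from h import *
im,d=save("wrist","w5.png",(160,130,480,390),2.4)
s=bot.observe();print(s["time_s"],s["position"],s["tool_rot"],s["force"],s["opening"])
E
```

```text
8.6167 [ 0.59799462 -0.02863359  0.08931802] [2.43183182e+00 1.98559547e+00 1.83684718e-03] [ 0.01926415 -0.26482501 -0.26463629] 0.009896510707663994
```

View pics/w5.png

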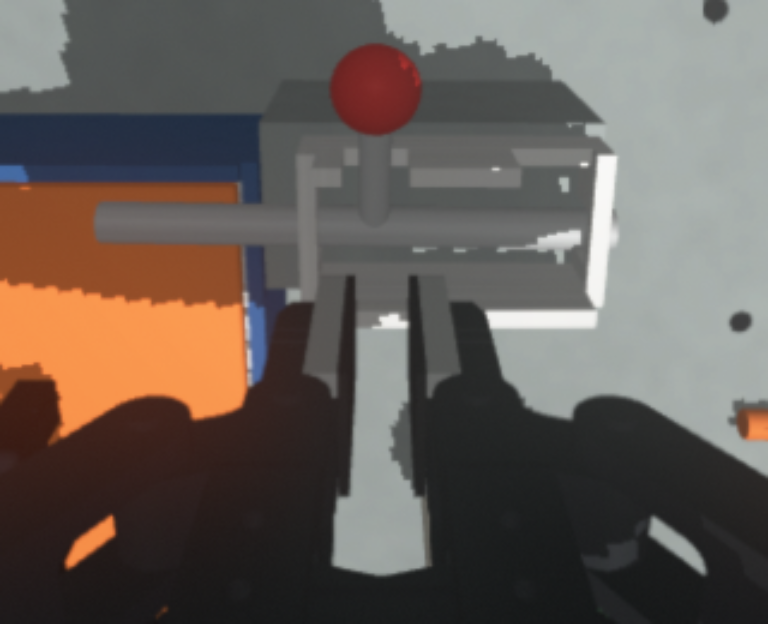

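The grip slipped at the fingertips and the knob dropped back into its notch; nothing else moved. I'll regrip deeper, offset 5 mm to +y so the pads still clear the front rail.

>>> {"method": "apply_moves", "body": {
  "plan": [
    [[0,0,-12,0,32],[0,0,-12,0,32],[23,0,0,0,32],[23,0,0,0,32],[0,0,18,0,32],[0,0,20,0,32],[0,0,15,0,32],[0,0,0,0,32],[0,0,0,0,32]]
  ]
}}

```text
time_s: 9.37
position: [0.6064, 0.0173, 0.0598]
tool_rot: [2.433, 1.988, -0.0]
force: [1.0, -0.3, 0.2]
opening: 0.0322
```

>>> {"method": "apply_moves", "body": {
  "grip_force": 50,
  "plan": [
    [[0,0,0,0,8],[0,0,0,0,8],[0,0,0,0,8],[0,0,0,0,8],[0,0,0,0,8]]
  ]
}}

```text
time_s: 9.78
position: [0.6075, 0.0171, 0.0606]
tool_rot: [2.431, 1.986, 0.004]
force: [1.1, 1.1, 2.5]
opening: 0.0142
```

>>> {"method": "apply_moves", "body": {
  "plan": [
    [[-2.4,0,-3.7,0,8],[-2.8,0,-3.4,0,8],[-3.1,0,-3.1,0,8],[-3.4,0,-2.8,0,8],[-3.7,0,-2.4,0,8],[0,0,0,0,8]]
  ]
}}

```text
time_s: 10.28
position: [0.6025, 0.0028, 0.0745]
tool_rot: [-2.433, -1.983, -0.001]
force: [1.4, 4.4, -1.4]
opening: 0.0148
```

>>> {"method": "apply_moves", "body": {
  "plan": [
    [[-3.9,0,-2.0,0,8],[-4.1,0,-1.5,0,8],[-4.3,0,-1.2,0,8],[0,0,0,0,8]]
  ]
}}

```text
time_s: 10.62
position: [0.6002, -0.0098, 0.0791]
tool_rot: [-2.433, -1.985, -0.0]
force: [0.2, 4.3, -0.9]
opening: 0.0147
```

>>> {"method": "apply_moves", "body": {
  "plan": [
    [[-4.3,0,-0.9,0,8],[-4.4,0,-0.4,0,8],[-4.4,0,0.0,0,8],[-3,0,0.3,0,8],[0,0,0,0,8]]
  ]
}}

```text
time_s: 11.03
position: [0.5973, -0.0256, 0.0805]
tool_rot: [-2.433, -1.985, -0.001]
force: [-0.4, 5.3, 1.3]
opening: 0.0145
```

```bash
python3 - <<'E'
from h import *
im,d=save("wrist","w6.png",(220,180,420,380),2)
k=mask(im,(0,150,60),(4,255,255))|mask(im,(174,150,60),(180,255,255))
m,c,st=biggest(k);D=d[int(c[1]),int(c[0])];print(c,st,world("wrist",c,D))
s=bot.observe();print(s["time_s"],s["position"],s["force"],s["opening"])
E
```

```text
[318.47336377 260.04870624] [ 299  240   40   42 1314] [ 0.59905369 -0.01225201  0.10219828]
11.0833 [ 0.59729423 -0.02545028  0.08046013] [-0.81569427  4.9937908   1.98490658] 0.014271976006648805
```

The knob is held nearly upright. Now I'll slide the bolt back along +x.

>>> {"method": "apply_moves", "body": {
  "plan": [
    [[0,6,0,0,8],[0,7,0,0,8],[0,7,0,0,8],[0,7,0,0,8],[0,7,0,0,8],[0,5,0,0,8],[0,0,0,0,8],[0,0,0,0,8]]
  ]
}}

```text
time_s: 11.75
position: [0.6363, -0.0333, 0.0805]
tool_rot: [2.433, 1.986, 0.002]
force: [1.4, 3.3, 1.4]
opening: 0.0146
```

```bash
python3 - <<'E'
from h import *
im,d=save("wrist","w6.png",(160,130,480,390),2.4)
k=mask(im,(0,150,60),(4,255,255))|mask(im,(174,150,60),(180,255,255))
m,c,st=biggest(k);D=d[int(c[1]),int(c[0])];print(c,st,world("wrist",c,D))
s=bot.observe();print(s["time_s"],s["position"],s["force"],s["opening"])
E
```

```text
[318.55122324 260.07110092] [ 299  240   40   41 1308] [ 0.63808232 -0.01980738  0.10283271]
11.8 [ 0.63629845 -0.03337336  0.08050015] [2.04583045 4.91880329 0.81872203] 0.014747016719169177
```

View pics/w6.png

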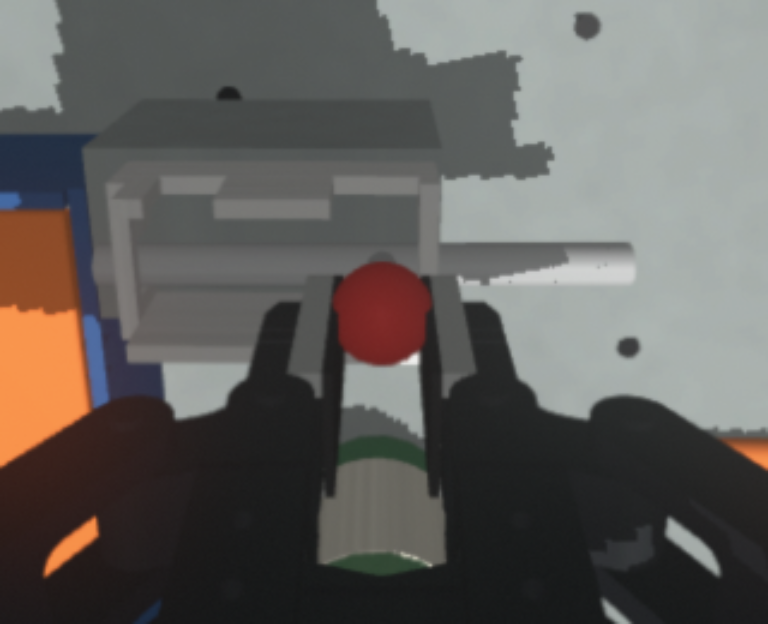

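The rod is clear of the case and the arm is over the middle of the rear notch. I'll tip the knob back toward +y and let it drop.

>>> {"method": "apply_moves", "body": {
  "plan": [
    [[4,0,0.3,0,8],[4,0,0.8,0,8],[4,0,1.0,0,8],[4,0,1.0,0,8],[0,0,0,0,8],[0,0,0,0,30],[0,0,0,0,30],[0,0,0,0,30]]
  ]
}}

```text
time_s: 12.47
position: [0.6388, -0.0178, 0.077]
tool_rot: [-2.433, -1.987, -0.0]
force: [-1.4, 0.3, 0.4]
opening: 0.0299
```

>>> {"method": "apply_moves", "body": {
  "plan": [
    [[0,0,-10,0,32],[0,0,-25,0,36],[0,0,-30,0,40],[0,0,0,0,40]]
  ]
}}

```text
time_s: 12.8
position: [0.643, -0.0185, 0.1502]
tool_rot: [2.426, 1.982, 0.013]
force: [1.6, 0.0, 1.9]
opening: 0.0402
```

```bash
python3 - <<'E'
from h import *
im,d=save("wrist","w7.png")
k=mask(im,(0,150,60),(4,255,255))|mask(im,(174,150,60),(180,255,255))
m,c,st=biggest(k);D=d[int(c[1]),int(c[0])];print(c,st,world("wrist",c,D),world("wrist",c,z=.0745))
s=bot.observe();print(s["time_s"],s["position"],s["force"],s["opening"])
E
```

```text
[311.94556452 175.91129032] [300 164  25  25 496] [0.64252802 0.00723103 0.07977049] [0.64221017 0.00598113 0.0745    ]
12.85 [ 0.64197431 -0.01836124  0.14781861] [ 0.43603008 -0.30685032 -0.40605691] 0.040062051935696
```

View pics/w7.png

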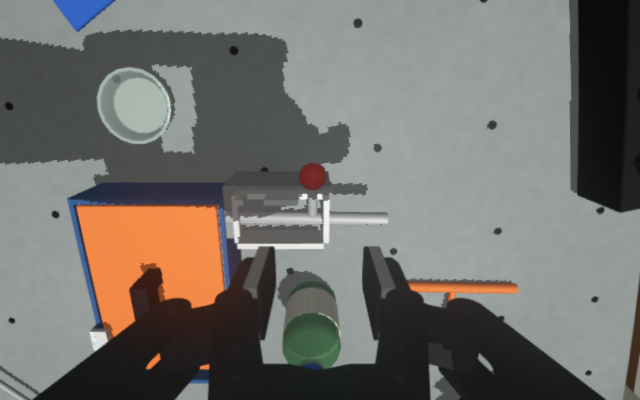

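The handle fell into the rear notch (knob 312,176; shifted about 37 mm along case +x) and the rod is clear of the case. Next, the lid.

>>> {"method": "apply_moves", "body": {
  "plan": [
    [[0,0,-40,0,40],[-16.5,-26,-10,0,40],[-16.5,-26,0,0,40],[-16.5,-26,0,0,40],[-16.5,-26,0,0,40],[-16.5,-26,10,0,40],[0,0,10,0,40],[0,0,0,0,40],[0,0,0,0,40]]
  ]
}}

```text
time_s: 13.6
position: [0.4949, -0.0727, 0.1716]
tool_rot: [-2.433, -1.986, 0.0]
force: [-0.6, 0.2, -0.0]
opening: 0.0399
```

```bash
python3 - <<'E'
from h import *
im,d=save("wrist","w8.png");np.savez("/tmp/w8",im=im,d=d)
s=bot.observe();print(s["time_s"],s["position"],s["tool_rot"],s["opening"])
u=np.array([.980,-.199]);v=np.array([.199,.980])
ys,xs=np.mgrid[120:400:2,120:560:2];P=np.array([world("wrist",(x,y),d[y,x]) for x,y in zip(xs.ravel(),ys.ravel())])
R=P[:,:2]-[.496,-.074]
near=(abs(R@u)<.03)&(abs(R@v)<.05)&(P[:,2]>.068)&(P[:,2]<.082)
Q=P[near];print(len(Q),Q[:,2].min(),np.median(Q[:,2]))
Q=Q[Q[:,2]>.074];a=(Q[:,:2]-[.496,-.074])
print("handle u",np.percentile(a@u,[2,98]),"v",np.percentile(a@v,[2,98]),cv2.minAreaRect((Q[:,:2]*1000).astype(np.float32)))
m,c,st=biggest(mask(im,(5,150,120),(20,255,255)));print(st,rectw("wrist",m,.047))
for t in ["lid_handle","end_lip","lid"]:
    for r in bot.place_of(t,"wrist")[:1]:print(t,r,world("wrist",r["xy"],z={"lid_handle":.068,"end_lip":.05,"lid":.042}[t]))
E
```

```text
13.65 [ 0.4958181  -0.07275836  0.17241492] [2.43276617e+00 1.98728482e+00 8.19405573e-04] 0.040136703575812296Traceback (most recent call last):
  File "<stdin>", line 5, in <module>
  File "h.py", line 5, in world
    c=bot.get_calibration(name);T=np.linalg.inv(np.array(c["camera_from_world"]))
ValueError: time passes only in moves, steps and waits
```

View pics/w8.png

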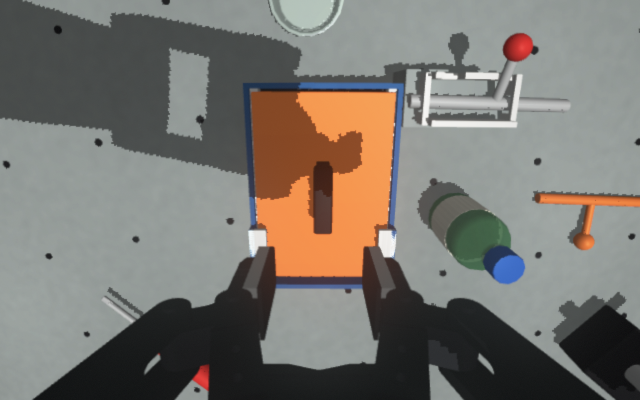

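The bolt is parked and the lid is square in the view, with its handle bar at px (314–332, 162–234). I'll do the numbers with the calibration cached.

```bash
sed -i 's/^def world(name,uv,depth=None,z=None):/_c={}\ndef cal(n):\n    if n not in _c: _c[n]=bot.get_calibration(n)\n    return _c[n]\ndef world(name,uv,depth=None,z=None):/; s/c=bot.get_calibration(name);T/c=cal(name);T/' h.py
python3 - <<'E'
from h import *
a=np.load("/tmp/w8.npz");im,d=a["im"],a["d"]
s=bot.observe();print(s["position"])
m=(im.max(2)<70).astype(np.uint8);m[:150]=0;m[250:]=0;m[:,:295]=0;m[:,350:]=0
m,c,st=biggest(m,(323,197));print(c,st)
print("top rect",rectw("wrist",m,.077))
P=[world("wrist",(x,y),d[y,x]) for y,x in zip(*np.where(m>0))];P=np.array(P);Q=P[P[:,2]>.075]
print(np.percentile(P[:,2],[5,50,95]),cv2.minAreaRect((Q[:,:2]*1000).astype(np.float32)))
m,c,st=biggest(mask(im,(5,150,60),(20,255,255)),(323,190));print(st,rectw("wrist",m,.047))
k=mask(im,(0,150,60),(4,255,255))|mask(im,(174,150,60),(180,255,255))
m,c,st=biggest(k,(518,47));print(world("wrist",c,z=.0745))
im,d=bot.camera("top")
m,c,s=biggest(mask(im,(100,150,60),(125,255,255)));print("mat",s,rectw("top",m,.004))
E
```

```text
[ 0.4958181  -0.07275836  0.17241492]
[322.35729387 176.41649049] [314 162  18  31 473]
top rect ((501.04473876953125, -55.88701248168945), (22.007600784301758, 12.137521743774414), 78.23353576660156)
[0.05784539 0.07722262 0.07845153] ((505.9478759765625, -32.30092239379883), (69.99274444580078, 12.137555122375488), 78.20380401611328)
[  251    91   145   186 22632] ((497.4993896484375, -74.59207916259766), (156.54888916015625, 108.41487884521484), 78.20843505859375)
[0.64479263 0.00476958 0.0745    ]
mat [ 195  164   92   78 4217] ((511.9252014160156, 261.62152099609375), (145.84854125976562, 206.230712890625), 21.463415145874023)
```

>>> {"method": "apply_moves", "body": {
  "plan": [
    [[-1.4,2,30,0,40],[0,0,35,0,40],[0,0,30,0,40],[0,0,15,0,40],[0,0,5,0,40],[0,0,0,0,40],[0,0,0,0,40]]
  ]
}}

```text
time_s: 14.28
position: [0.4982, -0.0748, 0.0582]
tool_rot: [2.431, 1.987, 0.002]
force: [0.2, -1.2, 1.0]
opening: 0.0401
```

>>> {"method": "apply_moves", "body": {
  "grip_force": 50,
  "plan": [
    [[0,0,4,0,40],[0,0,0,0,30],[0,0,0,0,20],[0,0,0,0,8],[0,0,0,0,8],[0,0,0,0,8],[0,0,0,0,8],[0,0,0,0,8]]
  ]
}}

```text
time_s: 14.95
position: [0.4975, -0.0748, 0.0542]
tool_rot: [2.432, 1.986, 0.002]
force: [-1.0, 0.9, 5.8]
opening: 0.0127
```

Gripped. Lifting 8 mm in small steps.

>>> {"method": "apply_moves", "body": {
  "plan": [
    [[0,0,-2,0,8],[0,0,-2,0,8],[0,0,-1,0,8],[0,0,-1,0,8],[0,0,0,0,8]]
  ]
}}

```text
time_s: 15.37
position: [0.4963, -0.0744, 0.0588]
tool_rot: [-2.432, -1.987, 0.001]
force: [0.2, -0.2, -2.2]
opening: 0.013
```

>>> {"method": "apply_moves", "body": {
  "plan": [
    [[0,0,-1,0,8],[0,0,-1,0,8],[0,0,-0.5,0,8],[0,0,0,0,8],[0,0,0,0,8]]
  ]
}}

```text
time_s: 15.78
position: [0.4961, -0.0745, 0.0605]
tool_rot: [-2.433, -1.987, 0.001]
force: [2.7, -2.7, -11.7]
opening: 0.0127
```

```bash
python3 - <<'E'
from h import *
im,d=save("wrist","w9.png",(130,0,510,300),2)
s=bot.observe();print(s["time_s"],s["position"],s["force"],s["moment"],s["opening"])
v=np.array([.2045,.979,0]);u=np.array([.979,-.2045,0]);c=np.array([.4975,-.0746,0])
for y in (.060,.068,.074,.078,.082):
    for x in (-.035,0,.03):
        p=pix("wrist",c+u*x+v*y+[0,0,.055])[0].astype(int); print(y,x,p,world("wrist",p,d[p[1],p[0]]).round(4))
E
```

```text
15.8333 [ 0.49613767 -0.07452674  0.06056067] [  2.13303449  -2.3995942  -11.91271658] [-0.15228265 -0.52745989  0.03011717] 0.01322525283182781
0.06 -0.035 [242 130] [ 0.4748 -0.0085  0.0531]
0.06 0 [324 130] [ 0.5096 -0.0155  0.0546]
0.06 0.03 [394 131] [ 0.5393 -0.0221  0.0527]
0.068 -0.035 [241 111] [ 0.4768 -0.0006  0.0544]
0.068 0 [324 111] [ 0.5112 -0.0078  0.0535]
0.068 0.03 [396 112] [ 0.541  -0.0142  0.0537]
0.074 -0.035 [240  96] [0.4778 0.0054 0.0534]
0.074 0 [324  96] [ 0.5124 -0.0017  0.0531]
0.074 0.03 [396  97] [ 0.5417 -0.008   0.0547]
0.078 -0.035 [240  86] [0.4736 0.0107 0.0293]
0.078 0 [324  86] [0.5135 0.0025 0.0288]
0.078 0.03 [397  87] [ 0.548  -0.005   0.0298]
0.082 -0.035 [239  76] [0.4786 0.0136 0.0496]
0.082 0 [325  76] [0.5144 0.0061 0.0506]
0.082 0.03 [398  77] [ 5.444e-01 -3.000e-04  5.100e-02]
```

View pics/w9.png

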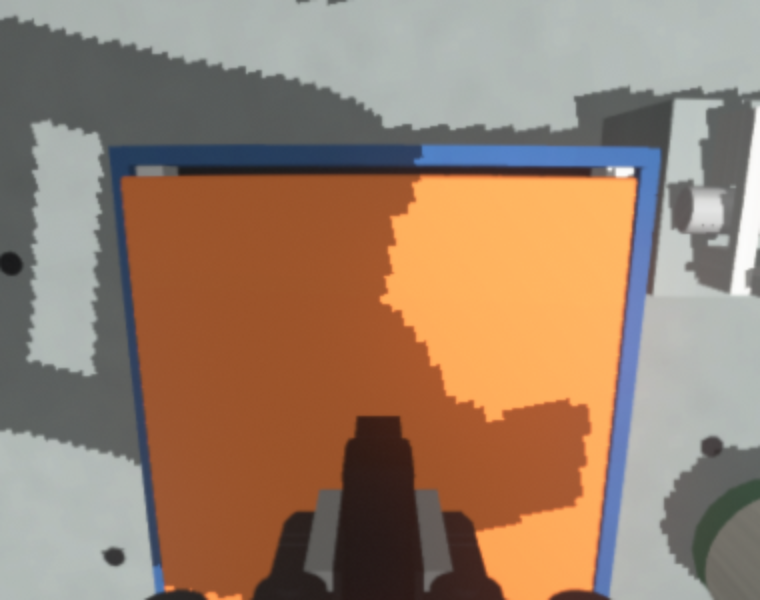

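The lid lifted flat, with its top at about z 53.5, and now presses on the keeper rails at 12 N. I'll relax the grip to 20 N so the bar can pivot between the pads, then lift a bit more.

>>> {"method": "apply_moves", "body": {
  "grip_force": 20,
  "plan": [
    [[0,0,0,0,8],[0,0,0,0,8],[0,0,-0.7,0,8],[0,0,0,0,8]]
  ]
}}

```text
time_s: 16.17
position: [0.4961, -0.0747, 0.061]
tool_rot: [-2.433, -1.987, 0.001]
force: [3.9, -4.0, -19.2]
opening: 0.0129
```

>>> {"method": "apply_moves", "body": {
  "plan": [
    [[0,0,-0.8,0,8],[0,0,0,0,8],[0,0,0,0,8]]
  ]
}}

```text
time_s: 16.42
position: [0.496, -0.075, 0.0615]
tool_rot: [-2.433, -1.987, 0.002]
force: [4.5, -5.2, -20.6]
opening: 0.0132
```

```bash
cat > t.py <<'E'
from h import *
import sys
s=bot.observe();p=s["position"];im,d=bot.camera("wrist")
v=np.array([.2045,.979,0]);u=np.array([.979,-.2045,0]);c=np.array([p[0],p[1],0])
print(s["time_s"],p,s["force"],s["moment"],s["opening"])
for y in (.030,.045,.055,.065,.072):
    z=[]
    for x in (-.035,-.02,.02,.03):
        q=pix("wrist",c+u*x+v*y+[0,0,.055])[0].astype(int)
        for k in (-3,0,3): z.append(world("wrist",q+[k,0],d[q[1],q[0]+k])[2])
    print(y,np.median(z).round(4))
E
python3 t.py
```

```text
16.4167 [ 0.495963   -0.07499014  0.061521  ] [  4.5281417   -5.22287231 -20.55101512] [-0.48203318 -0.85507378 -0.01138616] 0.013160840732801708
0.03 0.0546
0.045 0.0557
0.055 0.0555
0.065 0.0558
0.072 0.0558
```

It has only just begun to tilt at 20 N. It will go easier with more lever, so I'll set it back down and regrip at the bar's +y end.

>>> {"method": "apply_moves", "body": {
  "plan": [
    [[0,0,2,0,8],[0,0,2,0,8],[0,0,2,0,8],[0,0,2,0,8],[0,0,0,0,8],[0,0,0,0,30],[0,0,0,0,30],[0,0,0,0,30]]
  ]
}}

```text
time_s: 17.13
position: [0.4975, -0.0748, 0.056]
tool_rot: [2.432, 1.987, 0.001]
force: [-0.5, 0.2, 0.0]
opening: 0.0302
```

>>> {"method": "apply_moves", "body": {
  "plan": [
    [[10,0,0,0,30],[8,0,0,0,30],[0,0,0,0,30],[0,0,0,0,8],[0,0,0,0,8],[0,0,0,0,8],[0,0,0,0,8],[0,0,0,0,8]]
  ]
}}

```text
time_s: 17.8
position: [0.5005, -0.0568, 0.0552]
tool_rot: [-2.433, -1.987, -0.001]
force: [1.1, 1.6, 0.9]
opening: 0.0138
```

>>> {"method": "apply_moves", "body": {
  "plan": [
    [[0,0,-2,0,8],[0,0,-2,0,8],[0,0,-2,0,8],[0,0,-1,0,8],[0,0,0,0,8],[0,0,-1,0,8],[0,0,0,0,8]]
  ]
}}

```text
time_s: 18.38
position: [0.4996, -0.0573, 0.0623]
tool_rot: [-2.433, -1.987, 0.002]
force: [0.9, -3.2, -8.2]
opening: 0.0136
```

```bash
python3 t.py
```

```text
18.3833 [ 0.49962087 -0.05728512  0.06232719] [ 0.90978143 -3.22023716 -8.16479343] [-0.32918201 -0.16186526 -0.00982595] 0.01364729454254211
0.03 0.0544
0.045 0.0549
0.055 0.0552
0.065 0.0498
0.072 0.0002
```

>>> {"method": "apply_moves", "body": {
  "plan": [
    [[0,0,-1,0,8],[0,0,0,0,8],[0,0,-1,0,8],[0,0,0,0,8],[0,0,-0.5,0,8],[0,0,0,0,8],[0,0,0,0,8]]
  ]
}}

```text
time_s: 19.02
position: [0.4997, -0.0568, 0.0653]
tool_rot: [-2.432, -1.987, 0.001]
force: [-2.5, -3.8, -8.4]
opening: 0.0137
```

```bash
sed -i 's/.055,.065,.072/.05,.055,.058,.064/' t.py; python3 t.py
```

```text
19.0167 [ 0.49973328 -0.05678709  0.06534649] [-2.5382455  -3.76881359 -8.36568222] [-0.34025442  0.21509483  0.03945381] 0.013674109323698017
0.03 0.0594
0.045 0.0599
0.05 0.0604
0.055 0.0606
0.058 0.0605
0.064 0.0496
```

The lid's +y end underside is about 5 mm above the lip. Sliding out.

>>> {"method": "apply_moves", "body": {
  "plan": [
    [[3,0,0,0,8],[5,0,0,0,8],[6,0,0,0,8],[6,0,0,0,8],[0,0,0,0,8]]
  ]
}}

```text
time_s: 19.48
position: [0.5056, -0.0358, 0.0667]
tool_rot: [2.432, 1.988, 0.004]
force: [0.2, 1.7, -3.9]
opening: 0.0134
```

```bash
python3 t.py
```

```text
19.4833 [ 0.5055708  -0.03581503  0.06670181] [ 0.23026958  1.68264619 -3.88566798] [ 0.26365221  0.07481178 -0.03414728] 0.013419919916849099
0.03 0.06
0.045 0.0613
0.05 0.0615
0.055 0.062
0.058 0.062
0.064 -0.0001
```

>>> {"method": "apply_moves", "body": {
  "plan": [
    [[6,0,0,0,8],[8,0,0,0,8],[8,0,0,0,8],[8,0,0,0,8],[8,0,0,0,8],[7,0,0,0,8],[0,0,0,0,8]]
  ]
}}

```text
time_s: 20.12
position: [0.5136, 0.0081, 0.0657]
tool_rot: [-2.432, -1.989, -0.001]
force: [-0.1, -0.4, -2.6]
opening: 0.0134
```

```bash
python3 t.py
```

```text
20.1167 [0.51355905 0.00813807 0.06570534] [-0.09581888 -0.43258452 -2.62628543] [ 0.07422763 -0.01194488 -0.0196436 ] 0.013429501975384771
0.03 0.059
0.045 0.0599
0.05 0.0602
0.055 0.0602
0.058 0.0611
0.064 -0.0001
```

The lid is free, carrying only its own weight. I'll tighten the grip, lift, turn to the mat's yaw and look.

>>> {"method": "apply_moves", "body": {
  "grip_force": 45,
  "plan": [
    [[0,0,0,0,8],[0,0,-8,0,8],[0,0,-16,0,8],[0,0,-20,0,8],[0,0,-20,0,8],[0,0,-20,0,8],[0,0,-12,0,8],[0,0,-4,0,8],[0,0,0,0,8]]
  ]
}}

```text
time_s: 20.92
position: [0.514, 0.0064, 0.167]
tool_rot: [2.432, 1.985, 0.003]
force: [0.9, -0.3, -3.5]
opening: 0.0134
```

>>> {"method": "apply_moves", "body": {
  "plan": [
    [[10,-2,0,0,8],[20,-5,0,0,8],[20,-5,0,0,8],[15,-4,0,-0.05,8],[0,0,0,-0.1,8],[0,0,0,-0.12,8],[0,0,0,-0.12,8],[0,0,0,-0.11,8],[0,0,0,-0.08,8],[0,0,0,0,8]]
  ]
}}

```text
time_s: 21.75
position: [0.5093, 0.0743, 0.1636]
tool_rot: [-1.759, -2.599, 0.003]
force: [-0.6, -0.2, -2.6]
opening: 0.013
```

```bash
python3 - <<'E'
from h import *
im,d=save("wrist","w10.png");np.savez("/tmp/w10",im=im,d=d)
s=bot.observe();print(s["time_s"],s["position"],s["tool_rot"],s["force"],s["opening"])
m,c,st=biggest(mask(im,(100,150,60),(125,255,255)));print(st,rectw("wrist",m,.004))
im,d=bot.camera("top")
m,c,st=biggest(mask(im,(100,150,60),(125,255,255)));print(st,rectw("top",m,.004))
im,d=bot.camera("scene")
m,c,st=biggest(mask(im,(100,150,60),(125,255,255)),(367,206));print(st,rectw("scene",m,.004))
E
```

```text
21.8 [0.50943607 0.07425238 0.16378316] [-1.76329729e+00 -2.59620331e+00  2.52292112e-03] [-0.05913709  0.00486158 -2.33748442] 0.012725637598183641
[  319     0   185    99 17563] ((536.9108276367188, 203.40721130371094), (148.70806884765625, 76.5513687133789), 22.197988510131836)
[ 195  164   77   78 3807] ((511.6623229980469, 261.68719482421875), (146.131103515625, 205.7521209716797), 21.250322341918945)
[ 341  184   61   44 1432] ((516.0340576171875, 261.71392822265625), (148.04039001464844, 208.44667053222656), 21.427997589111328)
```

View pics/w10.png

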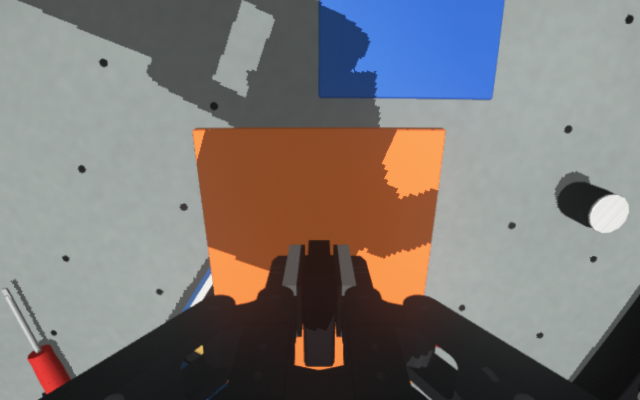

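The mat's near edge is at row 98 with corners (319,98) and (493,98), and the lid is held level and square in the gripper. I'll measure the lid in the hand.

```bash
python3 - <<'E'
from h import *
a=np.load("/tmp/w10.npz");im,d=a["im"],a["d"]
s=bot.observe();p=s["position"];ps=np.radians(21.65);u=np.array([np.cos(ps),np.sin(ps),0]);v=np.array([-u[1],u[0],0])
print(p)
m,c,st=biggest(mask(im,(5,150,60),(20,255,255)),(320,190))
m=cv2.erode(m,np.ones((3,3),np.uint8))
P=np.array([world("wrist",(x,y),d[y,x]) for y,x in zip(*np.where(m>0))])-p
X=P@v;Y=P@u
for lo in (20,30,40,50,55):
    k=(X>lo/1e3)&(X<lo/1e3+.006);print(lo,np.percentile(Y[k],[.5,99.5]).round(4),np.median(P[k,2]).round(4))
print("front",np.percentile(X,[99,99.9]))
for l in (-.04,0,.04):
    k=abs(Y-l)<.008;print(l,X[k].max().round(4))
E
```

```text
[0.5098482  0.07401136 0.16443132]
20 [-0.053   0.0519] -0.0074
30 [-0.0529  0.052 ] -0.0067
40 [-0.0531  0.0523] -0.006
50 [-0.0533  0.0524] -0.0054
55 [-0.0533  0.0524] -0.0051
front [0.06116294 0.07682236]
-0.04 0.0616
0 0.0768
0.04 0.0613
```

>>> {"method": "apply_moves", "body": {
  "plan": [
    [[12,4.6,0,0,8],[24,9.1,0,0,8],[30,11.4,0,0,8],[30,11.4,0,0,8],[30,11.4,0,0,8],[30,11.4,0,0,8],[22,8.4,0,0,8],[13,4.9,0,0,8],[0,0,0,0,8],[0,0,0,0,8]]
  ]
}}

```text
time_s: 22.73
position: [0.5071, 0.278, 0.1651]
tool_rot: [-1.762, -2.601, 0.002]
force: [0.8, -0.6, -3.4]
opening: 0.0132
```

>>> {"method": "apply_moves", "body": {
  "plan": [
    [[0,0,15,0,8],[0,0,25,0,8],[0,0,25,0,8],[0,0,20,0,8],[0,0,15,0,8],[0,0,10,0,8],[0,0,5,0,8],[0,0,0,0,8],[0,0,0,0,8]]
  ]
}}

```text
time_s: 23.48
position: [0.5081, 0.2775, 0.0513]
tool_rot: [1.764, 2.599, 0.001]
force: [0.5, -0.8, -2.1]
opening: 0.0132
```

```bash
python3 - <<'E'
from h import *
for cam in ("wrist","top","scene"):
    im,d=save(cam,cam+"11.png")
    for nm,lo,hi,z in (("mat",(100,150,60),(125,255,255),.004),("lid",(5,150,60),(20,255,255),.03)):
        m=mask(im,lo,hi)
        near=pix(cam,[.512,.30,z])[0] if cam=="wrist" else pix(cam,[.512,.263,z])[0]
        m,c,st=biggest(m,near);print(cam,nm,st[4],rectw(cam,m,z))
s=bot.observe();print(s["time_s"],s["position"],s["tool_rot"],s["force"],s["opening"])
E
```

```text
wrist mat 17217 ((484.2225341796875, 337.7431945800781), (148.162353515625, 55.04593276977539), 21.703094482421875)
wrist lid 34271 ((503.5965576171875, 288.2962646484375), (119.88566589355469, 97.60733795166016), 21.611831665039062)
top mat 782 ((525.4057006835938, 226.23126220703125), (145.8663787841797, 130.52330017089844), 21.610214233398438)
top lid 1084 ((524.322265625, 236.8160400390625), (106.79867553710938, 101.35824584960938), 21.480642318725586)
scene mat 484 ((516.28125, 261.40576171875), (147.62826538085938, 208.25677490234375), 21.374805450439453)
scene lid 592 ((504.84765625, 265.563232421875), (109.79817199707031, 169.23326110839844), 24.4178524017334)
23.6333 [0.50848444 0.27818005 0.05213532] [1.76234841 2.59863573 0.00338799] [ 0.32750372 -0.20381126 -3.90785478] 0.013037396450157588
```

The wrist view sees both mat ends exactly 210 mm apart, giving a centre of (0.5126, 0.2656). I'll shift +3 mm along the mat and lower gently.

>>> {"method": "apply_moves", "body": {
  "plan": [
    [[3,0,6,0,8],[0,0,8,0,8],[0,0,6,0,8],[0,0,3,0,8],[0,0,0,0,8],[0,0,0,0,8]]
  ]
}}

```text
time_s: 24.13
position: [0.5059, 0.2806, 0.027]
tool_rot: [-1.763, -2.6, 0.002]
force: [0.6, 0.3, -2.3]
opening: 0.0128
```

>>> {"method": "apply_moves", "body": {
  "grip_force": 20,
  "plan": [
    [[0,0,1.5,0,8],[0,0,1.5,0,8],[0,0,1.5,0,8],[0,0,1,0,8],[0,0,0,0,8]]
  ]
}}

```text
time_s: 24.55
position: [0.5066, 0.281, 0.0228]
tool_rot: [1.763, 2.6, 0.001]
force: [-1.6, 0.2, 1.0]
opening: 0.0131
```

Touching. Continuing slowly until flat.

>>> {"method": "apply_moves", "body": {
  "plan": [
    [[0,0,1,0,8],[0,0,1,0,8],[0,0,1,0,8],[0,0,1,0,8],[0,0,0,0,8]]
  ]
}}

```text
time_s: 24.97
position: [0.5069, 0.2815, 0.0188]
tool_rot: [1.763, 2.6, 0.003]
force: [-1.5, 3.5, 4.0]
opening: 0.0127
```

```bash
cat > l.py <<'E'
from h import *
s=bot.observe();p=s["position"];im,d=bot.camera("wrist")
print(s["time_s"],p,s["force"],s["opening"])
ps=np.radians(21.6);u=np.array([np.cos(ps),np.sin(ps),0]);v=np.array([-u[1],u[0],0]);C=np.array([.5126,.2656,0])
m,c,st=biggest(mask(im,(5,150,60),(20,255,255)),pix("wrist",C+v*.05+[0,0,.009])[0])
m=cv2.erode(m,np.ones((3,3),np.uint8));ys,xs=np.where(m>0)
P=np.array([world("wrist",(x,y),d[y,x]) for y,x in zip(ys,xs)])-C;X=P@v;Y=P@u
print("X",np.percentile(X,[1,99.5]),"rect",rectw("wrist",m,.009))
for lo in (-.07,-.05,.03,.045,.06,.07):
    k=(X>lo)&(X<lo+.006)
    if k.sum()>20: print(lo,"u",np.percentile(Y[k],[.5,99.5]).round(4),"z",np.median(P[k,2]).round(4))
k=mask(im,(100,150,60),(125,255,255));mm,c,st=biggest(k,pix("wrist",C+v*.098+[0,0,.004])[0]);print("mat",rectw("wrist",mm,.004))
E
python3 l.py
```

```text
24.9667 [0.50691582 0.28149398 0.01879102] [-1.54262115  3.54319056  4.02467027] 0.012720959992126656
X [-0.00583196  0.07677331] rect ((500.1744384765625, 296.1765441894531), (107.50393676757812, 87.77345275878906), 21.658552169799805)
0.03 u [-0.0527  0.0525] z 0.0101
0.045 u [-0.0527  0.0524] z 0.0103
0.06 u [-0.0528  0.0326] z 0.0105
0.07 u [-0.0531  0.0243] z 0.0106
mat ((496.6326599121094, 305.0233459472656), (147.49920654296875, 124.52428436279297), 21.649951934814453)
```

Nearly flat, centred, and at the right yaw. One more mm, then release.

>>> {"method": "apply_moves", "body": {
  "plan": [
    [[0,0,0.7,0,8],[0,0,0.5,0,8],[0,0,0,0,8],[0,0,0,0,20],[0,0,0,0,30],[0,0,0,0,34],[0,0,0,0,34],[0,0,0,0,34]]
  ]
}}

```text
time_s: 25.68
position: [0.5061, 0.2802, 0.0164]
tool_rot: [-1.763, -2.6, 0.001]
force: [0.1, 0.4, 1.2]
opening: 0.0342
```

>>> {"method": "apply_moves", "body": {
  "plan": [
    [[0,0,-8,0,34],[0,0,-20,0,34],[0,0,-35,0,34],[0,0,-40,0,34],[-15,0,-30,0,34],[-15,0,-10,0,34],[0,0,0,0,34],[0,0,0,0,34]]
  ]
}}

```text
time_s: 26.35
position: [0.5179, 0.2526, 0.1612]
tool_rot: [1.764, 2.598, 0.003]
force: [0.2, -0.7, -0.7]
opening: 0.0343
```

```bash
python3 l.py; python3 - <<'E'
from h import *
im,d=save("wrist","w12.png")
k=mask(im,(0,150,60),(4,255,255))|mask(im,(174,150,60),(180,255,255))
im,d=bot.camera("top")
for t in ["bolt_knob","rear_notch","lid","lid_handle","mat","saline_bottle","dish"]:
    for r in bot.place_of(t,"top")[:3]:
        x=r["xy"];print(t,round(r["conf"],2),np.round(x,1),world("top",x,d[int(x[1]),int(x[0])]).round(3))
k=mask(im,(0,150,60),(4,255,255))|mask(im,(174,150,60),(180,255,255))
_,c,st=biggest(k,pix("top",[.643,.006,.0745])[0]);print("knob",c,st[4],world("top",c,z=.0745))
E
```

```text
26.35 [0.51791283 0.25258555 0.1611674 ] [ 0.20363591 -0.71381071 -0.65717049] 0.03432379892714203
X [-0.07366993  0.07603621] rect ((510.6997985839844, 265.81201171875), (104.91911315917969, 150.51150512695312), 21.681716918945312)
-0.07 u [-0.0535  0.0503] z 0.007
-0.05 u [-0.0536  0.0508] z 0.0072
0.03 u [-0.0539  0.0503] z 0.0071
0.045 u [-0.054   0.0504] z 0.0071
0.06 u [-0.0541  0.0503] z 0.0072
0.07 u [-0.0538  0.0506] z 0.0072
mat ((509.89227294921875, 266.9120178222656), (147.2080841064453, 205.29014587402344), 21.610414505004883)
bolt_knob 0.78 [406.3 120.5] [ 0.737 -0.188  0.017]
bolt_knob 0.74 [453.3 172.2] [ 0.59  -0.308  0.019]
bolt_knob 0.56 [241.7 199.8] [0.43  0.171 0.473]
rear_notch 0.98 [346.4 147.1] [ 0.642 -0.016  0.07 ]
lid 0.64 [239.4 204.6] [0.424 0.175 0.469]
lid_handle 0.58 [241.4 202.1] [0.427 0.172 0.469]
saline_bottle 0.88 [387.3 165.2] [ 0.598 -0.123  0.056]
dish 0.68 [313.2 201.6] [0.512 0.068 0.005]
knob [340.         145.82608696] 23 [0.64376402 0.00065953 0.0745    ]
```

The lid is flat, about 1 mm off the mat's centre, with a yaw error near 0.1°. The bolt is still in the rear notch, and the dish and bottle haven't moved. Handing in.

```bash
python3 -c "
from station import bot
print(bot.close_job())"
```

```text
the job is handed in; nothing more can be done
None
```

The case is open and the job is handed in at about 26.5 s of the 64 s. The lid lies handle up on the blue mat, and the bolt's handle is in the rear notch.

**Bolt:** I tipped the red handle up, slid the bolt back about 37 mm along the case, and let the handle drop into the rear notch. The first grip on the knob was too near the fingertips and it slipped back into its notch. A deeper second grip held.

**Lid:** A grip on the middle of its handle lifted it flat against the keeper rails, pressing about 20 N, with hardly any tilt. I set it down, regripped at the bolt end of the handle, tilted it over the lip, slid it out and lowered it gently onto the mat.

**Last checks:**
- **Lid:** In the final wrist image it is flat, about 1.4 mm from the mat's centre, with its yaw within about 0.1° of the mat's.
- **Bolt:** The knob was found at the rear notch, about 5 mm from its earlier position in the coarse top view, which I put down to that image's resolution.
- **Bystanders:** The dish and saline bottle read within about 6 mm of their starting places, which is within the noise of that view. I did not re-measure the other bystanders, but no contact with them was seen or intended.
- **Disagreements:** The top and scene cameras put the mat's centre 3–4 mm from where the wrist camera did. I used the wrist value, because it measured the mat at exactly its known 210 mm. At the end the top camera's network found no mat, and its lid and handle readings landed on the robot arm, which was in the way, so I ignored them.

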